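# Refit the coil spring on a soldering-iron stand

## Robot

A 6-joint arm with a two-finger parallel gripper is mounted at the origin on the work surface. World frame = base frame: x ahead of the robot, y to its left, z up, the work surface at z = 0. Lengths are in mm, angles in rad, forces in N, time in s.
With the tool pointing down it reaches from about 350 to 775 mm from the base axis. Payload 7.3 kg.
Tool frame: the origin (TCP) lies between the finger pads; the fingertips stand 8 mm ahead of it and the grasp point (between the pads) lies 11 mm behind it; y points along the fingers, z is the direction in which the jaws open and shut, and the axes are right-handed (so a half turn about y gives the same grasp; the last joint's range is limited). The gripper opens to 92 mm and grips with 3 to 60 N. Pads are 19 mm wide; open, the fingers measure 130 mm over their backs; the gripper's body (75 mm by 190 mm) begins 47 mm behind the grasp point.
Start: joints at [1.17, 0.342, 1.524, -0, 1.275, -0.146], TCP at [132.311, 508.073, 234.741] pointing down, gripper open.
Joint ranges: [-2.53, 2.53], [-0.77, 2.02], [0.04, 2.7], [-1, 4.14], [0.28, 2.66], [-3.11, 3.11]. Speed limits (rad/s): [2.57, 2.57, 3.14, 3.14, 3.14, 3.14].

## Interface

Orientations are given as [roll, pitch, yaw] about the fixed x, y, z axes, in that order (R = Rz(yaw) Ry(pitch) Rx(roll)).
In Python, from plant import bot, vision, job gives the robot as it stands. The module is installed in compiled form; this text tells all that it offers.
- The arm moves only by the tool arm_command, never from a script. Its argument "deltas" is a list of rows, each a list of 4 numbers: the shift along the tool's x, y, z in m, then the turn about the tool's y in degrees. In form: [[x, y, z, twist], ...]. A call has 1 to 5 rows; each row shifts and turns the commanded pose from where the row before left it, along the tool's axes as they then stand; what a row does not reach is not made up. A row lasts 1/10 s, in which the tool goes at most 50 mm and 8.59 degrees, less where a joint would pass 70% of its speed; a pose out of reach is approached as far as the arm can. A call is refused whole if a number of a shift passes 0.05 or a number of a turn 8.59, either way. A call with a gripper value outside its range is refused whole. "claw" is the closure in counts, from 0 (fully open) to 255 (shut), set as the call begins (left out, the last holds). The fingers move at their own pace and stop on an object; the grip force is fixed at half the most. Time passes only in rows, so rows that do not move let the fingers close. It gives the time, the measured TCP pose, the force and the opening at its end, in the units of the state.
- bot.get_obs(): the state, without advancing time (a new reading comes with each control period).
- vision.capture(name): name is "scene" or "top"; returns a dict with "img" (480x640x3 uint8, red, green, blue), "camera_matrix" (3x3 intrinsics, pixels), "dist_coeffs" ([k1, k2, p1, p2, k3] as OpenCV has them; the pictures are not rectified), "world_to_cam" (4x4, takes a point from world to camera coordinates). Camera axes: x right, y down, z forward; pixel columns grow to the right and rows downward; lengths in mm; the calibration is good to about 2 mm. A picture is of the moment at which its call begins. There is no depth.
- job.close_job(): hands the job in, once; it reports no verdict.
Trained networks look in a picture, given as the dict that the camera call returned (one of the last four; its "shot" number tells which), for a name from the list of things; names that differ only in an ending like _2 or _b are one class to them, and where a whole thing is asked for, a point or a joint stands for the part that bears it (a point fixed in the world has none). Each returns a list of dicts, best first, with "confidence" (0 to 1); they miss things now and then, are a little off and sometimes report something else, mostly with a low value. They report only what shows in the picture. A call takes as long as a camera call. They do not tell look-alikes from the thing itself.
- vision.find_in(picture, name): "xyz" ([x, y, z] in mm, in the coordinates of the camera as it stood for that picture, good to about 4 mm: the middle of the surface that is visible of it).
- vision.regions_of(picture, name): "mask" (480x640 bool, what is visible of it).
The state is a dict: "time": time; "joint_positions": joint angles; "dq": joint speeds; "tau": joint torques, N m; "tool_pos": TCP position; "tcp_rot": TCP orientation; "contact_force": force on the tool from outside, world axes, zero at the start; "moment": the same for the moment, N m; "grip_width": finger opening in mm.
Only numpy, scipy, OpenCV 4.12 (cv2) and the standard library are available. Lean on these libraries where they do the work, as an engineer would, in place of code of your own. Each camera call takes 0.05 s, during which the arm holds its last target. There are 200 camera calls.

## Task

Pick the steel coil spring up from the tray and thread it, the end with the inward tail downwards, over the notched spigot of the blue soldering-iron stand until it sits fully home and upright on the base, then let go. Its tail snags on the two brass collars: do not force it, press only lightly and twist a little until the tail drops through a notch. Leave the solder reel, the flux jar and the screwdriver where they are.

Things in the scene. Friction and masses are not known exactly. Their poses are not given: they have to be found in the camera images.
- spring_center (a point): Centre (half-way up) of the loose steel coil spring standing upright in the tray, foot on the tray floor 45 mm below: outside diameter 36 mm, inside 30 mm, length 90 mm, 3 mm wire, about 0.1 kg, so stiff that it does not compress. z points up its axis to the close-wound end, whose top 28 mm are a plain cylinder to grip at any yaw. The wire's tail at the foot points to this point's +x.
- spring_tail (a point): Tip of the spring's tail: at the foot (lowest 3 mm) the wire's end is turned straight inwards, 3 mm thick, its tip 8.5 mm from the spring's axis, its middle 1.5 mm above the foot. It turns with the spring.
- spigot_seat (a point): Where the fixed upright spigot meets the top of the stand's base, on the spigot's axis, 22 mm above the work surface; z up. The spring is home when its foot rests here, its centre 45 mm above this point. The spigot is a steel rod, 13 mm in diameter and 60 mm tall, with a tapered tip and two brass collars. Spring and stand must not bear on each other with more than 30 N.
- collar_upper (a point): Middle of the upper collar's top face, 46 mm above spigot_seat. Both collars: 26 mm diameter, 8 mm thick, fixed, four through notches 90 degrees apart, 7 mm wide, open outwards, as deep as the rod, so the tail passes with about 9 degrees of play either way. The notches stand at any angle, NOT given by this point's axes: find it by light pressing and twisting, or by eye.
- collar_lower (a point): Middle of the lower collar's top face, 20 mm above spigot_seat (its underside 12 mm above). Its notches stand 41 to 49 degrees round from the upper ones, so a tail that came through the upper collar always lands on this one and must be twisted again, either way; not given by this point's axes. Between and below the collars the tail turns freely.
- spigot_tip (a point): Top of the spigot, on its axis, 60 mm above spigot_seat.
- stand: The fixed cast soldering-iron stand: blue base 90 mm (x) by 150 mm (y), 22 mm high, origin at the centre of its underside. The spigot stands 40 mm from the origin along the stand's +y; a black pan with a yellow sponge, at most 5 mm proud, is let into the -y half.
- tray: Fixed shallow grey parts tray, 130 by 130 mm, floor 4 mm high, rim 18 mm high, origin at the centre of its underside.
- reel_mid (a point): Centre of the green solder reel standing on its flange, 48 mm diameter, 34 mm high; bystander.
- flux_mid (a point): Centre of the small amber flux jar with a red cap, 40 mm diameter, 40 mm high; bystander.
- driver_grip (a point): Handle of the orange screwdriver lying flat, 150 mm long in all, under 35 mm high; bystander.
Things that resemble listed ones, but are neither listed nor needed, are in the scene too. What is shaped like the stand but green, pink or red is not meant.

How it is judged (in metres and radians):
On the way, in this order (a step that is already met when the one before it is completed fails the run):
1. the spring is lifted clear of the tray (height (world z) of spring_center above 0.1 m), for 0.1 s.
2. the spring is round the spigot with its tail through the upper collar (z of spring_center in the frame of spigot_seat between 0.05 and 0.078 m and horizontal distance between spring_center and spigot_seat below 0.005 m), for 0.1 s.
At the end, for the whole second after the job is handed in: The spring stands upright (within 6 degrees) round the spigot, within 5 mm of its axis, foot on the stand's base (within 3.5 mm), released and at rest (z of spring_center in the frame of spigot_seat between 0.04 and 0.0485 m and horizontal distance between spring_center and spigot_seat below 0.005 m and angle between spring_center's own z axis and vertical below 0.1 rad and linear speed of spring below 0.02 m/s); the robot touches nothing.
It fails at once if the spring is forced: it bears on the stand with more than 30 N (contact force between spring and stand above 30 N).
It fails at once if the robot pushes on the stand itself with more than 30 N (contact force between any of the fingers, the arm and stand above 30 N).
It fails at once if the solder reel is knocked out of place (more than 25 mm) (distance of reel_mid from where it was at the start of the episode above 0.025 m).
It fails at once if the flux jar is knocked out of place (more than 25 mm) (distance of flux_mid from where it was at the start of the episode above 0.025 m).
It fails at once if the screwdriver is knocked out of place (more than 25 mm) (distance of driver_grip from where it was at the start of the episode above 0.025 m).
It also fails if it takes over 54 s, if anything falls off the work surface, if the arm or the gripper's body presses on something with over 40 N, if the wrist force passes 120 N, or if a joint passes its speed limit or range.

## Working session

There is one attempt and no reset: what is moved stays moved. The work goes in short steps, Python scripts to look and compute and a tool call to move; the robot and the scene stay as the last step left them, time stands still between calls to the robot, and variables do not carry over. Pictures are saved under pics/ and viewed, about 8 in all and at most 12, crops included, and the job is handed in when it is done.

Besides the shell and the picture viewer there is one more tool, called after "Request:" as name(argument=value, ...), one argument or row to a line, values as JSON. arm_command: Moves the arm, as the interface text tells. Its arguments: {"type":"object","properties":{"deltas":{"type":"array","items":{"type":"array","items":{"type":"number"}}},"claw":{"type":"number"}},"required":["deltas"]}

```bash
mkdir -p pics; cat > h.py <<'E'
import numpy as np, cv2
from plant import bot, vision, job
def ray(c,px):
    n=cv2.undistortPoints(np.array([[px]],float),c["camera_matrix"],np.array(c["dist_coeffs"],float))[0,0]
    T=np.array(c["world_to_cam"]);R=T[:3,:3];o=-R.T@T[:3,3]
    return o,R.T@np.array([n[0],n[1],1.])
def on_z(c,px,z):
    o,d=ray(c,px);return o+d*(z-o[2])/d[2]
def proj(c,P):
    T=np.array(c["world_to_cam"]);p,_=cv2.projectPoints(np.array(P,float).reshape(-1,1,3),cv2.Rodrigues(T[:3,:3])[0],T[:3,3],np.array(c["camera_matrix"]),np.array(c["dist_coeffs"],float));return p[:,0]
def toW(c,x):
    T=np.array(c["world_to_cam"]);return T[:3,:3].T@(np.array(x)-T[:3,3])
def save(n,img): cv2.imwrite(f"pics/{n}.png",cv2.cvtColor(img,cv2.COLOR_RGB2BGR))
E
python3 - <<'E'
from h import *
np.set_printoptions(precision=1,suppress=True)
o=bot.get_obs();print({k:np.round(v,3) for k,v in o.items()})
for cam in("scene","top"):
    c=vision.capture(cam);save(cam+"0",c["img"]);np.savez(cam+"0",**{k:c[k] for k in("img","camera_matrix","dist_coeffs","world_to_cam")})
    T=np.array(c["world_to_cam"]);print(cam,"campos",-T[:3,:3].T@T[:3,3],np.array(c["camera_matrix"])[0,0])
    for n in("spring_center","spring_tail","spigot_seat","collar_upper","collar_lower","spigot_tip","stand","tray","reel_mid","flux_mid","driver_grip"):
        for d in vision.find_in(c,n)[:4]:
            w=toW(c,d["xyz"]);print(n,round(d["confidence"],2),w,proj(c,w)[0])
E
```

```text
{'time': np.float64(0.0), 'joint_positions': array([ 1.2,  0.3,  1.5,  0. ,  1.3, -0.1]), 'dq': array([ 0.,  0.,  0., -0., -0.,  0.]), 'tau': array([  0. , -43.1, -24.4,   0.1,   0.1,  -0. ]), 'tool_pos': array([132.1, 507.7, 234.1]), 'tcp_rot': array([-1.6,  0. , -0.3]), 'contact_force': array([ 0.1, -0. , -0.1]), 'moment': array([-0.,  0.,  0.]), 'grip_width': np.float64(91.7)}
scene campos [1260.5  353.1  778. ] 576.1108909992261
spring_center 0.82 [ 535.1 -167.4   70.3] [180.7 190.8]
spring_tail 0.97 [ 536.7 -164.7   71.1] [181.6 191.3]
spigot_seat 0.97 [579.6 217.8  19.3] [368.6 268.8]
spigot_seat 0.91 [ 782.9 -105.3   23.7] [149.9 311.1]
spigot_seat 0.78 [529.1 449.4  22.1] [504.7 276.1]
spigot_seat 0.7 [823.2 120.4  17. ] [267.5 368.4]
collar_upper 0.96 [825.9 114.9  19.4] [263.4 368. ]
collar_upper 0.86 [579.4 221.   23.7] [370.5 267.5]
collar_upper 0.78 [523.6 447.1  23. ] [503.7 273.3]
collar_upper 0.72 [ 778.6 -103.4   19.9] [152.7 310.8]
collar_lower 0.95 [818.9 116.2  19.5] [265.9 364.5]
collar_lower 0.9 [ 782.3 -103.9   23.2] [150.9 311.2]
collar_lower 0.72 [527.  447.8
[... 1462 characters left out ...]
4.7] [284.5 358.6]
collar_lower 0.7 [ 767.8 -116.4   25.9] [444.9 145.6]
collar_lower 0.66 [801.3 112.3  22. ] [329.2 133.3]
spigot_tip 0.96 [ 759.5 -114.8   24.2] [444.2 149.9]
spigot_tip 0.88 [805.8 107.5  25.1] [331.6 130.4]
spigot_tip 0.87 [556.6 208.2  23.3] [282.  254.2]
spigot_tip 0.78 [504.7 440.6  22.8] [159.7 283.7]
stand 0.96 [506.9 441.1  25. ] [159.1 282.5]
stand 0.84 [801.8 112.   23.6] [329.4 132.7]
stand 0.81 [ 763.4 -116.8   19.5] [444.5 148.9]
stand 0.74 [560.  210.4  20.8] [281.  252.7]
tray 0.68 [ 518.7 -177.5    4.5] [482.4 271.2]
tray 0.19 [387.3 -12.8  28.9] [401.9 342.1]
flux_mid 0.59 [662.8  15.1  41.2] [381.3 196.1]
driver_grip 0.69 [509.3  -1.4  21.3] [392.1 276.7]
```

View pics/scene0.png

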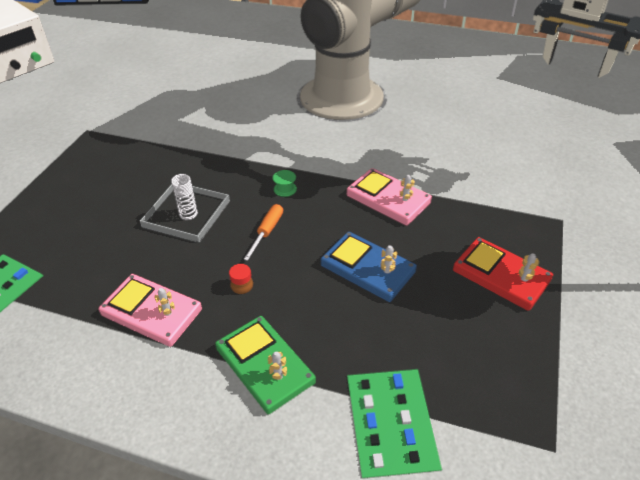

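View pics/top0.png

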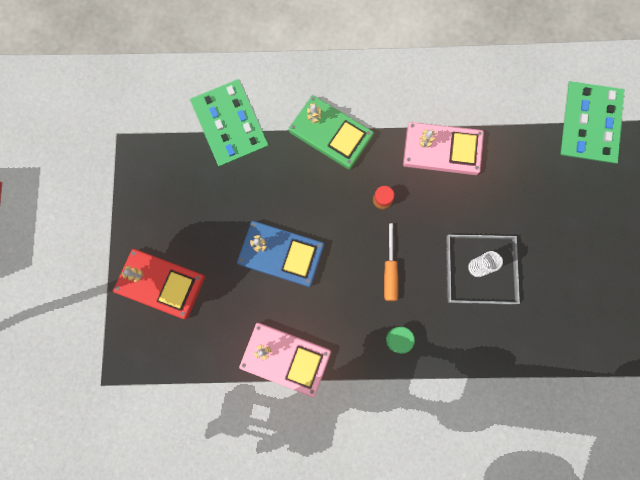

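Scene: the spring is at (182,195) in the tray. Stands: blue (368,265), pink (390,195) and (150,310), green (265,365), red (503,272). In the top view they are blue (281,253), pink (285,358) and (444,148), green (330,132), red (158,283), and the spring is at (485,264). By the description I choose the blue stand. The two cameras disagree by about 20 mm, so I'll check close crops.

```bash
python3 - <<'E'
from h import *
np.set_printoptions(precision=1,suppress=True)
def crop(f,x,y,w,h,s): 
    return cv2.resize(np.load(f)["img"][y:y+h,x:x+w],None,fx=s,fy=s,interpolation=cv2.INTER_CUBIC)
# 400x300 panels
a=crop("scene0.npz",320,225,100,75,4);b=crop("top0.npz",230,215,100,75,4)
c=crop("scene0.npz",136,165,100,75,4);d=crop("top0.npz",435,227,100,75,4)
save("crops",np.vstack([np.hstack([a,b]),np.hstack([c,d])]))
for f in("scene0.npz","top0.npz"):
    z=np.load(f);print(f,proj(z,[[0,0,0],[132,508,234]]),z["dist_coeffs"])
    hsv=cv2.cvtColor(z["img"],cv2.COLOR_RGB2HSV)
    m=((hsv[...,0]>100)&(hsv[...,0]<125)&(hsv[...,1]>120)&(hsv[...,2]>60)).astype(np.uint8)
    n,l,s,ce=cv2.connectedComponentsWithStats(m);i=1+s[1:,4].argmax();print(s[i],ce[i])
E
```

```text
scene0.npz [[341.5  95.8]
 [575.5  63.6]] [-0.  0.  0.  0.  0.]
[ 321  233   95   69 2284] [372.9 272.1]
top0.npz [[404.  572.3]
 [ 39.4 551.8]] [0. 0. 0. 0. 0.]
[ 238  221   85   65 2126] [273.5 251.6]
```

View pics/crops.png

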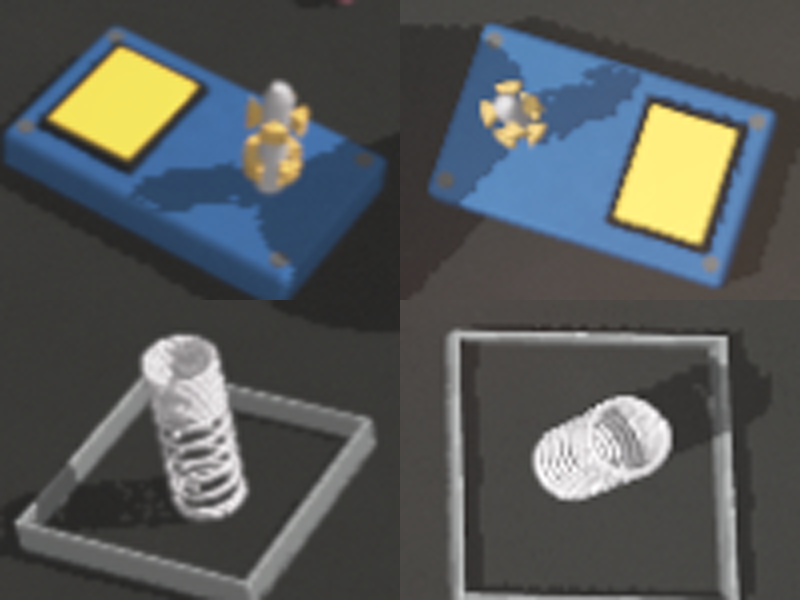

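```bash
python3 - <<'E'
from h import *
np.set_printoptions(precision=1,suppress=True)
S=np.load("scene0.npz");T=np.load("top0.npz")
for n,c,p in(("sc",S,[(348.75,232),(321.25,258),(392,294.5),(416.25,265.5)]),("top",T,[(310,286.75),(323.75,243.75),(251.75,221.25),(237.5,262.5)])):
    w=np.array([on_z(c,q,22)[:2] for q in p]);print(n,w.tolist(),w.mean(0),cv2.minAreaRect(w.astype(np.float32)))
def tri(a,b):
    o1,d1=ray(S,a);o2,d2=ray(T,b);M=np.stack([d1,-d2],1);t=np.linalg.lstsq(M,o2-o1,rcond=None)[0]
    p,q=o1+d1*t[0],o2+d2*t[1];return (p+q)/2,np.linalg.norm(p-q)
print("tip",tri((390.5,246),(257.2,241.2)),"rim",tri((181.25,180.5),(495,260.75)))
print("rim z94",on_z(S,(181.25,180.5),94),on_z(T,(495,260.75),94))
# tray rim outer corners z=18
print([on_z(S,(136+x/4,165+(y-300)/4),18)[:2] for x,y in((372,425),(250,585),(20,530))])
print([on_z(T,(435+(x-400)/4,227+(y-300)/4),18)[:2] for x,y in((450,333),(726,338),(738,597))])
E
```

```text
sc [[501.9370058015552, 159.36131953026157], [581.4764878849653, 130.16766636362377], [627.3696968388099, 270.64597764134044], [549.3288754574149, 297.15879379788726]] [565.  214.3] ((565.1435546875, 213.751220703125), (147.77459716796875, 84.7028579711914), 71.23583221435547)
top [[493.04987508467474, 155.30192331433264], [575.6045385561304, 127.61067026846717], [623.109634164784, 267.1189453742259], [542.4371540486766, 293.82125229676296]] [558.6 211. ] ((558.0797119140625, 211.21044921875), (147.7723388671875, 87.07425689697266), 71.19537353515625)
tip (array([571.9, 249.6,  79.1]), np.float64(3.0547355680350163)) rim (array([ 525.3, -171.6,   88.2]), np.float64(6.7125281979447085))
rim z94 [ 531.7 -163.4   94. ] [ 525.7 -173.    94. ]
[array([ 468.4, -102.9]), array([ 592.3, -110.4]), array([ 590.7, -235.7])]
[array([ 588.1, -112.1]), array([ 582.9, -243.4]), array([ 459. , -237.6])]
```

The crops confirm the choice: the blue stand is the notched-spigot one, with its tip at scene (390,246) and top (257,241). The spring's close-wound end is up, with its rim at scene (181,180). The two cameras differ by about 6 mm, so I'll use the gripper as a reference once it's near.

Request:
arm_command(
  deltas=[
    [0,0,0,-7.3],
    [0,0,0,-7.3],
    [0.029,0,-0.036,0],
    [0.029,0,-0.036,0],
    [0.029,0,-0.036,0],
  ],
  claw=0,
)

```text
time: 1.7
tool_pos: [219.8, 398.9, 234.7]
tcp_rot: [-1.571, -0.0, 0.001]
contact_force: [1.1, -0.3, -0.4]
grip_width: 91.5
```

Request:
arm_command(
  deltas=[
    [0.029,0,-0.036,0],
    [0.029,0,-0.036,0],
    [0.029,0,-0.036,0],
    [0.029,0,-0.036,0],
    [0.029,0,-0.036,0],
  ],
)

```text
time: 2.2
tool_pos: [365.2, 218.5, 235.0]
tcp_rot: [-1.57, -0.001, 0.0]
contact_force: [0.7, 0.6, 0.1]
grip_width: 91.7
```

Request:
arm_command(
  deltas=[
    [0.018,0,-0.043,0],
    [0.018,0,-0.043,0],
    [0.018,0,-0.043,0],
    [0.018,0,-0.043,0],
    [0.018,0,-0.043,0],
  ],
)

```text
time: 2.7
tool_pos: [454.8, 3.1, 235.0]
tcp_rot: [-1.571, -0.001, -0.0]
contact_force: [0.2, 0.6, 0.2]
grip_width: 91.8
```

Request:
arm_command(
  deltas=[
    [0.018,0,-0.043,0],
    [0.018,0,-0.043,0],
    [0.018,0,-0.043,0],
    [0.018,0.025,-0.043,0],
    [0.002,0.045,0,0],
  ],
)

```text
time: 3.2
tool_pos: [530.9, -170.6, 167.8]
tcp_rot: [-1.576, -0.009, -0.004]
contact_force: [-0.3, 0.0, -0.5]
grip_width: 91.6
```

```bash
python3 - <<'E'
from h import *
np.set_printoptions(precision=1,suppress=True)
o=bot.get_obs();p=o["tool_pos"];print(o["time"],p,o["tcp_rot"])
ims=[]
for cam in("scene","top"):
    c=vision.capture(cam);im=c["img"].copy()
    np.savez(cam+"1",**{k:c[k] for k in("img","camera_matrix","dist_coeffs","world_to_cam")})
    tips=[p+np.array([0,s*46,-8]) for s in(-1,1)];q=proj(c,tips);print(cam,q)
    x,y=(q.mean(0)).astype(int)-[50,40];x=np.clip(x,0,540)
    pl=cv2.resize(im[y:y+100,x:x+100],None,fx=4,fy=4,interpolation=cv2.INTER_CUBIC);print("origin",x,y)
    for k in q: cv2.drawMarker(pl,tuple(int(v) for v in (k-[x,y])*4+2),(255,0,0),cv2.MARKER_CROSS,14,1)
    ims.append(pl)
save("near",np.hstack(ims))
E
```

```text
3.2 [ 530.9 -170.6  167.8] [-1.6 -0.  -0. ]
scene [[149.3 147.1]
 [194.2 155.6]]
origin 121 111
top [[535.4 251.1]
 [478.  252.2]]
origin 456 211
```

View pics/near.png

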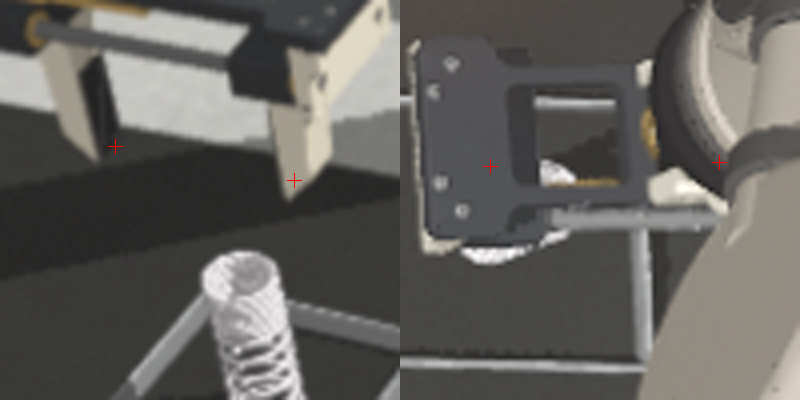

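The scene crop shows both fingertips (crop 100,160 and 290,198) close to where I projected them. The spring stands between and below them. The gripper hides the top view here. I'll descend around the spring and look before closing.

Request:
arm_command(
  deltas=[
    [-0.001,0.032,0.001,0],
    [0,0.032,0,0],
    [0,0.032,0,0],
    [0,0,0,0],
    [0,0,0,0],
  ],
)

```text
time: 3.8
tool_pos: [527.0, -163.2, 71.8]
tcp_rot: [-1.571, -0.001, 0.001]
contact_force: [0.5, 0.3, 0.2]
grip_width: 92.2
```

```bash
python3 - <<'E'
from h import *
np.set_printoptions(precision=1,suppress=True)
o=bot.get_obs();p=o["tool_pos"];print(o["time"],p,o["contact_force"])
c=vision.capture("scene");im=c["img"].copy()
pts=[p+np.array([dx,s*46,-8]) for s in(-1,1) for dx in(-9.5,9.5)];q=proj(c,pts)
x,y=(q.mean(0)).astype(int)-[50,55]
pl=cv2.resize(im[y:y+100,x:x+100],None,fx=6,fy=6,interpolation=cv2.INTER_CUBIC);print("origin",x,y)
for k in q: cv2.drawMarker(pl,tuple(int(v) for v in (k-[x,y])*6+3),(255,0,0),cv2.MARKER_CROSS,10,1)
t=np.linspace(0,2*np.pi,80)
for z in(94,):
    e=proj(c,np.stack([529+18*np.cos(t),-168+18*np.sin(t),0*t+z],1))
    cv2.polylines(pl,[((e-[x,y])*6+3).astype(int)],True,(0,0,255),1)
save("near2",pl)
E
```

```text
3.8 [ 527.  -163.2   71.8] [0.5 0.3 0.2]
origin 135 136
```

View pics/near2.png

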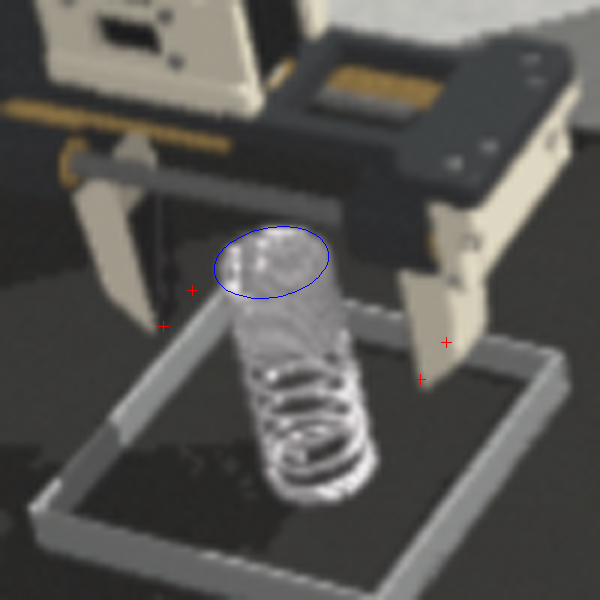

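The scene crop shows the finger corners within about 1 px of my marks. The spring rim at (279,265) is midway in x between the fingers, but about 4 mm further to -y than the TCP. I'll shift, then close.

Request:
arm_command(
  deltas=[
    [0,0,-0.004,0],
    [0,0,0,0],
  ],
)

```text
time: 4.05
tool_pos: [527.3, -168.4, 71.9]
tcp_rot: [-1.572, -0.003, -0.0]
contact_force: [-0.6, 0.1, 0.3]
grip_width: 91.8
```

Request:
arm_command(
  deltas=[
    [0,0,0,0],
    [0,0,0,0],
    [0,0,0,0],
    [0,0,0,0],
    [0,0,0,0],
  ],
  claw=255,
)

```text
time: 4.55
tool_pos: [526.3, -167.5, 70.0]
tcp_rot: [-1.571, 0.0, 0.0]
contact_force: [0.4, 0.3, -0.9]
grip_width: 56.4
```

Request:
arm_command(
  deltas=[
    [0,0,0,0],
    [0,0,0,0],
    [0,0,0,0],
  ],
)

```text
time: 4.85
tool_pos: [526.3, -167.5, 70.0]
tcp_rot: [-1.571, 0.0, 0.0]
contact_force: [-0.2, 0.6, -0.0]
grip_width: 35.5
```

Request:
arm_command(
  deltas=[
    [0,-0.02,0,0],
    [0,-0.03,0,0],
    [0,-0.03,0,0],
    [0,-0.025,0,0],
    [0,0,0,0],
  ],
)

```text
time: 5.35
tool_pos: [528.0, -168.3, 178.4]
tcp_rot: [-1.574, -0.006, 0.0]
contact_force: [-0.2, 0.0, -0.8]
grip_width: 35.6
```

Request:
arm_command(
  deltas=[
    [0.002,0,0.02,0],
    [0.005,0,0.042,0],
    [0.005,0,0.042,0],
    [0.005,0,0.042,0],
    [0.005,0,0.042,0],
  ],
)

```text
time: 5.85
tool_pos: [547.6, 22.0, 173.5]
tcp_rot: [-1.571, 0.002, -0.0]
contact_force: [1.0, -0.1, -1.3]
grip_width: 35.7
```

Request:
arm_command(
  deltas=[
    [0.005,0,0.042,0],
    [0.005,0,0.042,0],
    [0.005,0,0.042,0],
    [0.005,0,0.042,0],
    [0.003,0,0.03,0],
  ],
)

```text
time: 6.35
tool_pos: [570.6, 221.0, 173.2]
tcp_rot: [-1.571, 0.002, 0.001]
contact_force: [-0.3, -0.8, -1.1]
grip_width: 35.9
```

Request:
arm_command(
  deltas=[
    [0.002,0,0.02,0],
    [0,0,0.01,0],
    [0,0,0,0],
    [0,0,0,0],
  ],
)

```text
time: 6.75
tool_pos: [573.1, 247.5, 174.4]
tcp_rot: [-1.572, 0.001, -0.0]
contact_force: [0.4, -0.5, -0.8]
grip_width: 35.4
```

```bash
python3 - <<'E'
from h import *
np.set_printoptions(precision=1,suppress=True)
o=bot.get_obs();p=o["tool_pos"];print(o["time"],p,o["contact_force"])
t=np.linspace(0,2*np.pi,80);ims=[]
for cam in("scene","top"):
    c=vision.capture(cam);im=c["img"].copy();np.savez(cam+"2",**{k:c[k] for k in("img","camera_matrix","dist_coeffs","world_to_cam")})
    x,y=proj(c,[[573,250,100]])[0].astype(int)-[33,50]
    pl=cv2.resize(im[y:y+100,x:x+66],None,fx=6,fy=6,interpolation=cv2.INTER_CUBIC);print("origin",x,y)
    def circ(cx,cy,z,r,col):
        e=proj(c,np.stack([cx+r*np.cos(t),cy+r*np.sin(t),0*t+z],1));cv2.polylines(pl,[((e-[x,y])*6+3).astype(int)],True,col,1)
    circ(p[0],p[1],p[2]-66,18,(0,0,255));circ(573,250,68,13,(255,0,0));circ(573,250,22,6.5,(255,0,0));circ(573,250,82,1,(255,0,255))
    ims.append(pl)
save("align",np.hstack(ims))
E
```

```text
6.75 [573.1 247.5 174.4] [ 0.4 -0.5 -0.8]
origin 357 187
origin 221 188
```

View pics/align.png

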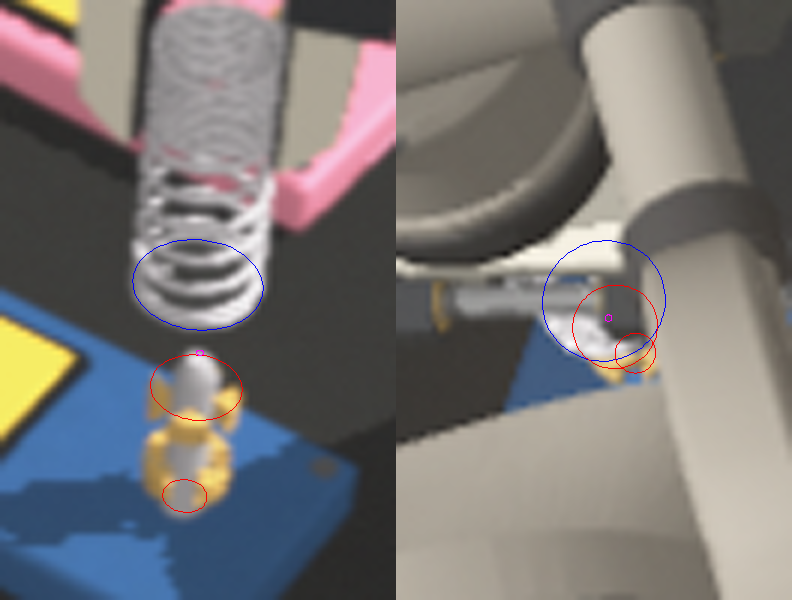

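The scene crop shows the spring foot at (200,285), within 0.5 px of the TCP prediction. The spigot tip is at (198,350), the collar spans 148–241, and the rod base is near (185,510), all matching (573,250). The top view is hidden by the arm. I'll shift +2 mm in y and descend gently.

Request:
arm_command(
  deltas=[
    [0,0.005,0.002,0],
    [0,0.008,0,0],
    [0,0.008,0,0],
    [0,0.004,0,0],
    [0,0,0,0],
  ],
)

```text
time: 7.35
tool_pos: [572.8, 250.2, 148.9]
tcp_rot: [-1.571, 0.002, -0.0]
contact_force: [0.4, -0.6, -0.9]
grip_width: 35.8
```

Request:
arm_command(
  deltas=[
    [0,0.003,0,0],
    [0,0.003,0,0],
    [0,0.002,0,0],
    [0,0,0,0],
  ],
)

```text
time: 7.75
tool_pos: [573.2, 250.4, 141.8]
tcp_rot: [-1.571, 0.0, 0.0]
contact_force: [-0.2, -0.3, -1.0]
grip_width: 35.5
```

Request:
arm_command(
  deltas=[
    [0,0.002,0,0],
    [0,0.002,0,0],
    [0,0.0015,0,0],
    [0,0,0,0],
  ],
)

```text
time: 8.15
tool_pos: [573.2, 250.4, 136.3]
tcp_rot: [-1.571, 0.0, 0.0]
contact_force: [0.7, 0.5, -1.3]
grip_width: 35.4
```

Request:
arm_command(
  deltas=[
    [0,0.001,0,0],
    [0,0.001,0,0],
    [0,0,0,0],
  ],
)

```text
time: 8.45
tool_pos: [573.3, 250.4, 134.5]
tcp_rot: [-1.571, 0.0, 0.0]
contact_force: [0.2, 0.4, -1.1]
grip_width: 35.7
```

Request:
arm_command(
  deltas=[
    [0,0.001,0,0],
    [0,0,0,0],
  ],
)

```text
time: 8.65
tool_pos: [573.4, 250.5, 133.6]
tcp_rot: [-1.571, -0.0, 0.0]
contact_force: [-0.5, -0.2, -0.2]
grip_width: 35.5
```

Request:
arm_command(
  deltas=[
    [0,0.001,0,0],
    [0,0,0,0],
  ],
)

```text
time: 8.85
tool_pos: [573.4, 250.5, 133.0]
tcp_rot: [-1.57, -0.001, 0.0]
contact_force: [-1.7, 0.4, 2.9]
grip_width: 35.7
```

Request:
arm_command(
  deltas=[
    [0,0.001,0,0],
    [0,0,0,0],
  ],
)

```text
time: 9.05
tool_pos: [573.4, 250.6, 132.3]
tcp_rot: [-1.57, -0.001, 0.0]
contact_force: [-1.4, -0.7, 4.8]
grip_width: 35.7
```

Contact at TCP z≈133 as expected, at about 5 N. Next I'll twist lightly.

Request:
arm_command(
  deltas=[
    [0,0,0,5],
    [0,0,0,5],
    [0,0,0,0],
  ],
)

```text
time: 9.35
tool_pos: [573.1, 250.4, 131.3]
tcp_rot: [-1.571, 0.001, -0.175]
contact_force: [-0.3, 0.5, -0.8]
grip_width: 35.3
```

```bash
python3 -c "
from h import *
o=bot.get_obs();print(o['time'],o['tool_pos'],o['contact_force'],o['moment'],o['joint_positions'])"
```

```text
9.35 [573.14960833 250.39646925 131.25290253] [-0.32963016  0.48639742 -0.81570778] [0.0017055  0.01890817 0.0683038 ] [ 2.89372964e-01  6.14828760e-01  1.36933449e+00  1.29344962e-04
  1.15795733e+00 -1.10616015e+00]
```

The force vanished, so the tail has likely found a notch. I'll press down in small steps.

Request:
arm_command(
  deltas=[
    [0,0.001,0,0],
    [0,0.001,0,0],
    [0,0,0,0],
  ],
)

```text
time: 9.65
tool_pos: [573.2, 250.4, 129.2]
tcp_rot: [-1.571, 0.001, -0.173]
contact_force: [-0.2, 0.4, -1.3]
grip_width: 35.4
```

Request:
arm_command(
  deltas=[
    [0,0.001,0,0],
    [0,0.001,0,0],
    [0,0,0,0],
  ],
)

```text
time: 9.95
tool_pos: [573.2, 250.4, 127.4]
tcp_rot: [-1.571, 0.0, -0.174]
contact_force: [-1.0, 1.1, -1.0]
grip_width: 35.7
```

Request:
arm_command(
  deltas=[
    [0,0.002,0,0],
    [0,0.002,0,0],
    [0,0.002,0,0],
    [0,0,0,0],
  ],
)

```text
time: 10.35
tool_pos: [573.2, 250.3, 121.2]
tcp_rot: [-1.571, 0.001, -0.175]
contact_force: [0.4, -0.5, -0.9]
grip_width: 35.6
```

Request:
arm_command(
  deltas=[
    [0,0.002,0,0],
    [0,0.002,0,0],
    [0,0.003,0,0],
    [0,0.003,0,0],
    [0,0,0,0],
  ],
)

```text
time: 10.85
tool_pos: [573.0, 250.3, 111.0]
tcp_rot: [-1.571, 0.001, -0.175]
contact_force: [0.2, 0.2, -1.6]
grip_width: 35.5
```

Request:
arm_command(
  deltas=[
    [0,0.001,0,0],
    [0,0.001,0,0],
    [0,0.001,0,0],
    [0,0,0,0],
  ],
)

```text
time: 11.25
tool_pos: [573.3, 250.4, 108.5]
tcp_rot: [-1.571, 0.0, -0.175]
contact_force: [-0.2, 0.3, -1.5]
grip_width: 35.6
```

The tail is through the upper collar. I'll turn 32° freely between the collars, then find the lower collar.

Request:
arm_command(
  deltas=[
    [0,0,0,8],
    [0,0,0,8],
    [0,0,0,8],
    [0,0,0,8],
    [0,0,0,0],
  ],
)

```text
time: 11.75
tool_pos: [573.4, 250.5, 108.7]
tcp_rot: [-1.571, -0.0, -0.734]
contact_force: [-0.1, -0.0, -1.0]
grip_width: 35.5
```

Request:
arm_command(
  deltas=[
    [0,0.001,0,0],
    [0,0.001,0,0],
    [0,0,0,0],
  ],
)

```text
time: 12.05
tool_pos: [573.6, 250.6, 107.1]
tcp_rot: [-1.57, -0.0, -0.731]
contact_force: [-0.7, 0.8, 3.2]
grip_width: 35.4
```

Request:
arm_command(
  deltas=[
    [0,0.001,0,0],
    [0,0,0,0],
  ],
)

```text
time: 12.25
tool_pos: [573.6, 250.7, 106.5]
tcp_rot: [-1.569, -0.001, -0.732]
contact_force: [-1.2, -0.6, 6.0]
grip_width: 35.4
```

Request:
arm_command(
  deltas=[
    [0,0,0,5],
    [0,0,0,0],
  ],
)

```text
time: 12.45
tool_pos: [573.2, 250.6, 105.5]
tcp_rot: [-1.571, 0.0, -0.821]
contact_force: [-0.4, 1.6, -0.2]
grip_width: 35.5
```

Request:
arm_command(
  deltas=[
    [0,0,0,5],
    [0,0,0,0],
  ],
)

```text
time: 12.65
tool_pos: [573.1, 250.5, 105.2]
tcp_rot: [-1.571, 0.0, -0.906]
contact_force: [-0.1, 0.2, -0.8]
grip_width: 35.3
```

It dropped into the lower notch. Home should be near TCP z 87.

Request:
arm_command(
  deltas=[
    [0,0.002,0,0],
    [0,0.002,0,0],
    [0,0.002,0,0],
    [0,0,0,0],
  ],
)

```text
time: 13.05
tool_pos: [573.1, 250.4, 99.0]
tcp_rot: [-1.572, 0.0, -0.907]
contact_force: [-0.3, -0.1, -2.2]
grip_width: 35.6
```

Request:
arm_command(
  deltas=[
    [0,0.002,0,0],
    [0,0.002,0,0],
    [0,0.002,0,0],
    [0,0.002,0,0],
    [0,0,0,0],
  ],
)

```text
time: 13.55
tool_pos: [573.2, 250.3, 91.2]
tcp_rot: [-1.571, 0.0, -0.908]
contact_force: [-1.1, 0.0, -1.9]
grip_width: 35.7
```

Request:
arm_command(
  deltas=[
    [0,0.001,0,0],
    [0,0.001,0,0],
    [0,0,0,0],
  ],
)

```text
time: 13.85
tool_pos: [573.3, 250.4, 89.5]
tcp_rot: [-1.571, 0.0, -0.908]
contact_force: [-0.1, 0.6, -1.3]
grip_width: 35.8
```

Request:
arm_command(
  deltas=[
    [0,0.001,0,0],
    [0,0,0,0],
  ],
)

```text
time: 14.05
tool_pos: [573.3, 250.4, 88.5]
tcp_rot: [-1.571, 0.0, -0.908]
contact_force: [0.1, -0.2, -0.9]
grip_width: 35.6
```

Request:
arm_command(
  deltas=[
    [0,0.001,0,0],
    [0,0,0,0],
  ],
)

```text
time: 14.25
tool_pos: [573.4, 250.5, 88.0]
tcp_rot: [-1.57, -0.0, -0.907]
contact_force: [-0.7, -0.1, 1.3]
grip_width: 35.6
```

Request:
arm_command(
  deltas=[
    [0,0.001,0,0],
    [0,0,0,0],
  ],
)

```text
time: 14.45
tool_pos: [573.6, 250.5, 88.0]
tcp_rot: [-1.57, -0.001, -0.907]
contact_force: [-3.6, -2.0, 8.2]
grip_width: 35.5
```

Home at z=88 with firm contact at about 9 N. I'll relieve 1 mm, release and rise.

Request:
arm_command(
  deltas=[
    [0,-0.001,0,0],
    [0,0,0,0],
  ],
)

```text
time: 14.65
tool_pos: [573.5, 250.5, 88.0]
tcp_rot: [-1.57, -0.0, -0.908]
contact_force: [-1.5, -0.3, 4.5]
grip_width: 35.7
```

Request:
arm_command(
  deltas=[
    [0,0,0,0],
    [0,0,0,0],
    [0,0,0,0],
    [0,0,0,0],
    [0,0,0,0],
  ],
  claw=0,
)

```text
time: 15.15
tool_pos: [573.3, 250.5, 87.4]
tcp_rot: [-1.571, 0.0, -0.908]
contact_force: [1.0, -0.6, 0.7]
grip_width: 70.9
```

Request:
arm_command(
  deltas=[
    [0,0,0,0],
    [0,-0.01,0,0],
    [0,-0.03,0,0],
    [0,-0.04,0,0],
    [0,-0.04,0,0],
  ],
)

```text
time: 15.65
tool_pos: [573.1, 250.4, 209.5]
tcp_rot: [-1.571, 0.0, -0.908]
contact_force: [1.9, 0.1, -1.4]
grip_width: 91.8
```

Request:
arm_command(
  deltas=[
    [0,-0.03,0,0],
    [-0.02,0,0.03,0],
    [-0.03,0,0.04,0],
    [-0.03,0,0.04,0],
    [0,0,0,0],
  ],
)

```text
time: 16.15
tool_pos: [610.3, 386.9, 235.7]
tcp_rot: [-1.571, 0.002, -0.903]
contact_force: [-0.6, -0.9, -0.6]
grip_width: 91.8
```

```bash
python3 - <<'E'
from h import *
np.set_printoptions(precision=1,suppress=True)
o=bot.get_obs();print(o["time"],o["tool_pos"],o["contact_force"],o["grip_width"])
t=np.linspace(0,2*np.pi,80);ims=[]
for cam in("scene","top"):
    c=vision.capture(cam);im=c["img"].copy()
    x,y=proj(c,[[573,250,70]])[0].astype(int)-[33,40]
    pl=cv2.resize(im[y:y+80,x:x+66],None,fx=6,fy=6,interpolation=cv2.INTER_CUBIC);print("origin",x,y)
    for z,col in((112,(0,0,255)),(22,(255,0,0))):
        e=proj(c,np.stack([573+18*np.cos(t),250+18*np.sin(t),0*t+z],1));cv2.polylines(pl,[((e-[x,y])*6+3).astype(int)],True,col,1)
    ims.append(pl)
    for n in("reel_mid","flux_mid","driver_grip"):
        for d in vision.find_in(c,n)[:1]: print(cam,n,d["confidence"],toW(c,d["xyz"]))
save("final",np.hstack(ims))
E
```

```text
16.15 [610.3 386.9 235.7] [-0.6 -0.9 -0.6] 91.79285433794018
origin 356 210
scene reel_mid 0.82 [403.9  -7.2  34.1]
scene flux_mid 0.76 [677.1  13.8  35.8]
scene driver_grip 0.71 [522.7   2.7  22.8]
origin 223 201
top reel_mid 0.87 [390.3 -10.6  31.8]
top flux_mid 0.71 [663.8  12.3  43.2]
top driver_grip 0.94 [511.4  -2.   22. ]
```

View pics/final.png

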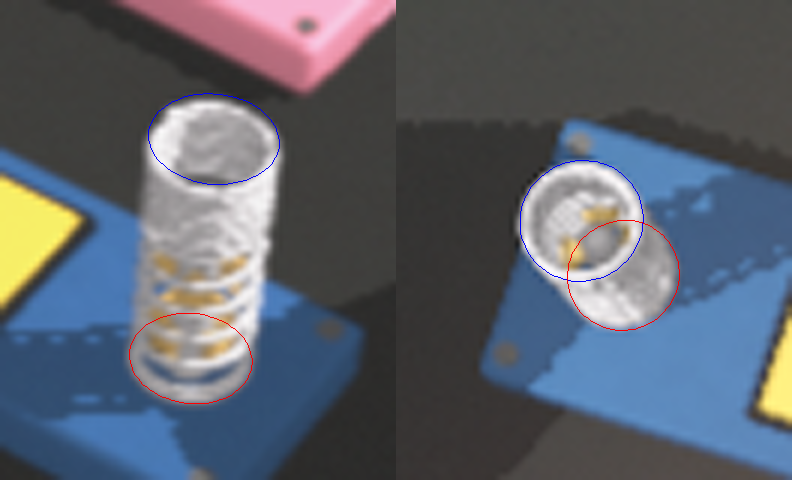

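Both views show the spring upright round the spigot. Its rim (scene 212,140) and foot (190,360) lie on the predicted home outlines, and the bystanders haven't moved. Handing in.

```bash
python3 -c "
from h import *
print(job.close_job());o=bot.get_obs();print(o['time'],o['contact_force'])"
```

```text
the job is handed in; nothing more can be done
None
the job is handed in; nothing more can be done
```

I picked the spring up from the tray and threaded it over the blue stand's spigot. It took one short twist at each collar, each ending in a drop through a notch. The spring seated on the base, then I released it, moved the arm away and handed the job in at about 16 s of the 54 s allowed.

- **Contact force:** at most about 9 N at the wrist, reached on the last step onto the base. On the collars it was about 6–7 N.
- **Last picture check:** in both cameras the spring's rim and foot lie within about 1 px of the outlines predicted for fully home and upright. The gripper was clear and fully open. Reel, flux jar and screwdriver were detected within about 6 mm of their first positions, apart from the reel in the top view, which had no first reading.
- **What disagreed:** the two cameras differed by about 6 mm. I settled this by checking the scene camera against the gripper and then aligning on that camera alone. Gripper and arm hid the top view during the pick-up and threading.
- **Not checked:** how deep the spring sits comes from the stiff contact at the expected height and from the pictures, and the hand-in reports no verdict.

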